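# Set the sprung cap-height gauge with the blue master block

### The job

Take the blue gauge block out of the grey bin and, holding it upright, press it straight down on the brass sprung plunger of the gauge stand, centred and bridging the two green stop pads, until its foot meets both pads; push firmly but do not ram it. Finish while still holding the block pressed on the stops: do not let go. Leave the crowns, the bottle, the caliper and the wrench alone, and leave the two steel rings in the bin.

Things in the scene. Friction and masses are not known exactly. Their poses are not given: they have to be found in the camera images.
- gauge_centre (a point): Centre (half-way up) of the blue plastic gauge block, 72 mm tall, about 0.13 kg, standing upright in the bin. Shape: a foot 58 (x) by 28 (y) mm, 22 mm high, and above it a grip 36 (x) by 28 (y) mm, 50 mm high, with a white band at the top. The point lies 36 mm above the underside. x is along the foot's 58 mm, y across its 28 mm, z up. It is the same either way round. The 28 mm between the grip's flat y faces is easily pinched from above.
- gauge: The same blue gauge block; origin at the centre of its underside, axes as at gauge_centre.
- bin: Grey open bin, 130 (x) by 230 (y) by 30 mm high, walls and floor 4 mm, fixed to the counter; origin under its centre. The blue block and two flat dark steel rings (38 mm across, 12 mm high) stand in a row along its y, in any order, about 67 mm apart.
- ring_a: First dark steel ring gauge in the bin, 38 mm across, 12 mm high; origin at the centre of its underside. It stays in the bin.
- ring_b: Second, identical ring gauge. It stays in the bin.
- stop_mid (a point): On the gauge stand (fixed grey base plate 120 (x) by 90 (y) mm, 12 mm thick): the point on the plunger's axis level with the flat tops of the two green stop pads, 60 mm above the counter. The pads lie at x = +25.5 and -25.5 mm from it, each 17 (x) by 44 (y) mm, leaving a gap of 34 mm between them with the plunger in the middle; the block's 58 mm foot bridges the gap along this x axis (its 28 mm side would fall between the pads). z up.
- stops: The two green stop pads as one solid, fixed to the stand; origin at the middle, 48 mm under their tops, axes as at stop_mid.
- plunger_tip (a point): Flat top of the brass plunger, 12 mm across. Left alone it stands 13 mm above the pad tops (73 mm above the counter).
- plunger (a joint): Downward travel of the plunger in m: 0 left alone, 0.013 when its tip is level with the pad tops, 0.020 at the bottom of its own travel. The spring pushes up with about 2.4 N at 0 and 7.6 N at 0.013 (0.4 N per mm), so the block's own weight does not press it down and it rises again when let go. Firmly on the pads means a steady push of about 12 to 20 N in all, of which the spring takes 7.6 N.
- crown0: Dented red tin crown cap, 32 mm across, 6 mm high, on the black magnetic strip at the far side; leave alone.
- crown1: A second red crown on the strip; leave alone.
- crown2: A third red crown on the strip; leave alone.
- bottle: Green glass sample bottle, 62 mm across, 200 mm tall, at the right side; origin at the centre of its underside; leave alone.
- caliper: Heavy chrome caliper, 210 mm long, lying at the left side; leave alone.
- wrench: White nylon cap wrench, about 195 mm long, lying at the right side; leave alone.
Mind the look-alikes: they are no part of the job. Leave any pink look-alike of the ring_b alone. Of the things that look like the gauge, take the one that is farthest to the robot's left at the start.

How it is judged:
By the outcome, as a careful person would: the job done as asked, in the order asked, and still so for the second after the job is handed in, while the arm keeps its last pose, push and grip.
It also fails if it takes over 40 s, if anything falls off the work surface, if the arm or the gripper's body presses on something with over 40 N, if the wrist force passes 120 N, or if a joint passes its speed limit or range.

### The arm

A 6-joint arm with a two-finger parallel gripper is mounted at the origin on the work surface. World frame = base frame: x ahead of the robot, y to its left, z up, the work surface at z = 0. Lengths are in m, angles in degrees, forces in N, time in s.
With the tool pointing down it reaches from about 0.275 to 0.875 m from the base axis. Payload 12.5 kg.
Tool frame: the origin (TCP) lies on the centre line of the jaws, within the pads' length; the fingertips stand 19 mm ahead of it and the grasp point (between the pads) is the TCP (arm.tips_ahead is the distance from the TCP to the fingertips, in m); z points along the fingers, y is the direction in which the jaws open and shut (so a half turn about z gives the same grasp; the last joint's range is limited). The gripper opens to 85 mm and grips with 20 to 120 N. Pads are 22 mm wide; open, the fingers measure 114 mm over their backs; the gripper's body (76 mm by 85 mm) begins 54 mm behind the grasp point. The pads swing forward as they close: fully open they stand 13 mm farther back than shut.
Start: joints at [-76.811, 20.094, 94.641, -0, 65.266, -4.847], TCP at [0.17, -0.523, 0.226] pointing down, gripper open.
Joint ranges: [-157.81, 157.81], [-45, 120.19], [0.68, 151.7], [-89.99, 269.99], [4.06, 180], [-164.3, 164.3]. Speed limits (degrees/s): [127.2, 127.2, 159.86, 180, 180, 180].

### API

Orientations are given as [roll, pitch, yaw] about the fixed x, y, z axes, in that order (R = Rz(yaw) Ry(pitch) Rx(roll)).
In Python, from cell import arm, eyes, job gives the robot as it stands.
- The arm moves only by the tool arm_command, never from a script. Its arguments are lists of equal length, an entry for each row: "slide": the shift along the world's x, y, z in units of 50 mm (1.0 is 50 mm), a list of three; "spin": the turn about the world's z in units of 8 degrees (1.0 is 8 degrees); "hand": the finger opening in mm, from 0 to 85.4. In form: {"slide": [[dx, dy, dz], ...], "spin": [spin, ...], "hand": [hand, ...]}. A call has 1 to 5 rows; each row is the pose to reach, as a shift and turn from the pose commanded when the call began; what a row does not reach only later rows make up. A row lasts 1/8 s, in which the tool goes at most 62.5 mm and 10.7 degrees, less where a joint would pass 70% of its speed; a pose out of reach is approached as far as the arm can. A call with a gripper value outside its range is refused whole. The fingers move at their own pace and stop on an object; "newtons" is the grip in N (left out, the last holds). Time passes only in rows, so rows that repeat a pose let the fingers close. It gives the time, the measured TCP pose, the force and the opening at its end, in the units of the state.
- arm.get_state(): the state, without advancing time (a new reading comes with each control period).
- eyes.grab_frame(name): name is "side" or "top" or "wrist"; returns a dict with "image" (400x640x3 uint8, blue, green, red), "camera_matrix" (3x3 intrinsics, pixels), "extrinsics" (4x4, takes a point from camera to world coordinates). Camera axes: x right, y up, looking along -z (the intrinsics and any distortion apply to the point x, -y, -z); pixel columns grow to the right and rows downward; lengths in m; the calibration is good to about 2 mm. A picture is of the moment at which its call begins. There is no depth.
- job.sign_off(): hands the job in, once; it reports no verdict.
The state is a dict: "time_s": time; "joints": joint angles; "qd": joint speeds; "joint_torque": joint torques, N m; "eef_pos": TCP position; "tcp_rot": TCP orientation; "force": force on the tool from outside, world axes, zero at the start; "ft_torque": the same for the moment, N m; "width": finger opening in m.
Only numpy, scipy, OpenCV 4.12 (cv2) and the standard library are available. Lean on these libraries where they do the work, as an engineer would, in place of code of your own. Each camera call takes 0.05 s, during which the arm holds its last target.

## Working session

There is one attempt and no reset: what is moved stays moved. The work goes in short steps, Python scripts to look and compute and a tool call to move; the robot and the scene stay as the last step left them, time stands still between calls to the robot, and variables do not carry over. Pictures are saved under pics/ and viewed, and the job is handed in when it is done.

Besides the shell and the picture viewer there is one more tool, called after "Emit:" as name(argument=value, ...) on one line, values as JSON. arm_command: Moves the arm, as the interface text tells. Its arguments: {"type":"object","properties":{"slide":{"type":"array","items":{"type":"array","items":{"type":"number"}}},"spin":{"type":"array","items":{"type":"number"}},"hand":{"type":"array","items":{"type":"number"}},"newtons":{"type":"number"}},"required":["slide","spin","hand"]}

```bash
mkdir -p pics; ls; cat > h.py <<'E'
import numpy as np,cv2,json
from cell import arm,eyes,job
def grab(n,tag):
    f=eyes.grab_frame(n); cv2.imwrite(f'pics/{tag}.png',f['image']); np.savez(f'pics/{tag}.npz',im=f['image'],K=f['camera_matrix'],E=f['extrinsics'],**({'d':f['distortion']} if 'distortion' in f else {})); return f
def load(tag):
    z=np.load(f'pics/{tag}.npz'); return z
def ray(z,uv):
    K,E=z['K'],z['E']; uv=np.atleast_2d(uv).astype(float)
    n=cv2.undistortPoints(uv.reshape(-1,1,2),K,None)[:,0]
    d=np.c_[n[:,0],-n[:,1],-np.ones(len(n))]@E[:3,:3].T
    return E[:3,3],d
def onplane(z,uv,h):
    o,d=ray(z,uv); return o+d*((h-o[2])/d[:,2])[:,None]
def tri(z1,p1,z2,p2):
    o1,d1=ray(z1,p1);o2,d2=ray(z2,p2);d1=d1[0];d2=d2[0]
    s=np.linalg.lstsq(np.c_[d1,-d2],o2-o1,rcond=None)[0]
    a=o1+s[0]*d1;b=o2+s[1]*d2; return (a+b)/2,np.linalg.norm(a-b)
def proj(z,P):
    P=np.atleast_2d(P); c=(P-z['E'][:3,3])@z['E'][:3,:3]; c=c*[1,-1,-1]; p=c@z['K'].T; return p[:,:2]/p[:,2:]
E
python3 - <<'E'
from h import *
for n in ('top','side','wrist'):
    f=grab(n,n+'0'); print(n,list(f.keys()),f['camera_matrix'].tolist(),f['extrinsics'].round(3).tolist())
print(arm.get_state())
E
```

```text
pics
top ['image', 'camera_matrix', 'extrinsics'] [[509.80986982671453, 0.0, 313.0412884372183], [0.0, 509.80986982671453, 209.10809851001565], [0.0, 0.0, 1.0]] [[-0.006, 0.993, -0.118, 0.415], [-1.0, -0.005, 0.013, 0.029], [0.012, 0.118, 0.993, 1.654], [0.0, 0.0, 0.0, 1.0]]
side ['image', 'camera_matrix', 'extrinsics'] [[427.49875860031096, 0.0, 318.8410101476508], [0.0, 427.49875860031096, 192.57566613513242], [0.0, 0.0, 1.0]] [[0.838, 0.332, -0.433, 0.036], [-0.546, 0.494, -0.677, -0.825], [-0.01, 0.803, 0.595, 0.828], [0.0, 0.0, 0.0, 1.0]]
wrist ['image', 'camera_matrix', 'extrinsics'] [[295.9145015366641, 0.0, 320.96704600162], [0.0, 295.9145015366641, 201.08124350512907], [0.0, 0.0, 1.0]] [[0.31, 0.908, 0.282, 0.242], [-0.951, 0.297, 0.09, -0.499], [-0.002, -0.296, 0.955, 0.373], [0.0, 0.0, 0.0, 1.0]]
{'time_s': 0.15, 'joints': array([-7.68084892e+01,  2.01166584e+01,  9.46678777e+01, -6.80013477e-04,
        6.52646630e+01, -4.84759264e+00]), 'qd': array([ 0.07836603,  0.0046902 , -0.1298149 ,  0.02579703, -0.06070294,
       -0.0721889 ]), 'joint_torque': array([-4.81637417e-04, -5.06250179e+01, -2.91501957e+01, -1.14971485e-04,
        3.36215009e-03, -8.97254836e-06]), 'eef_pos': array([ 0.17027708, -0.52271419,  0.22599202]), 'tcp_rot': array([-1.79950925e+02, -3.54242437e-03,  1.80393867e+01]), 'force': array([-0.81789795,  0.64076575, -0.06310961]), 'ft_torque': array([ 0.04169957, -0.05991605,  0.03338543]), 'width': 0.08545769306515415}
```

View pics/top0.png

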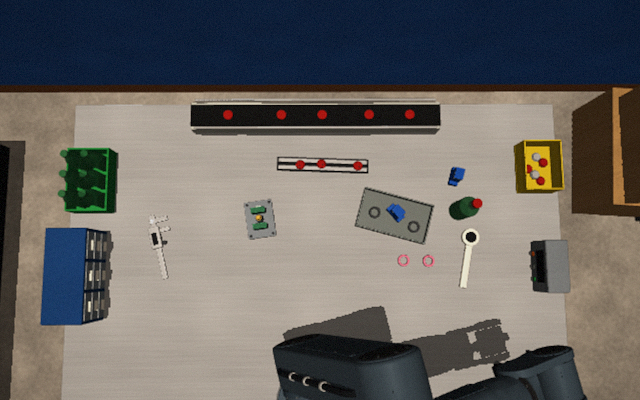

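View pics/side0.png

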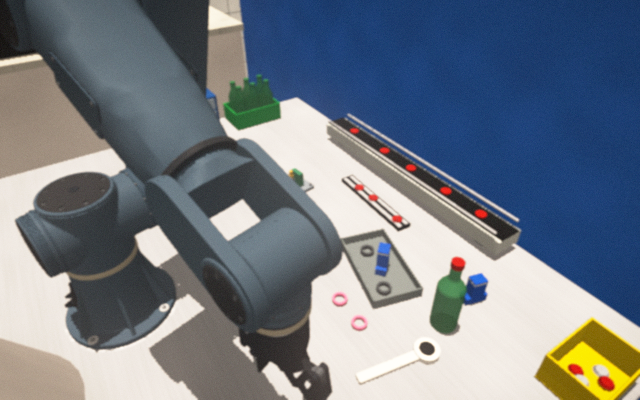

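View pics/wrist0.png

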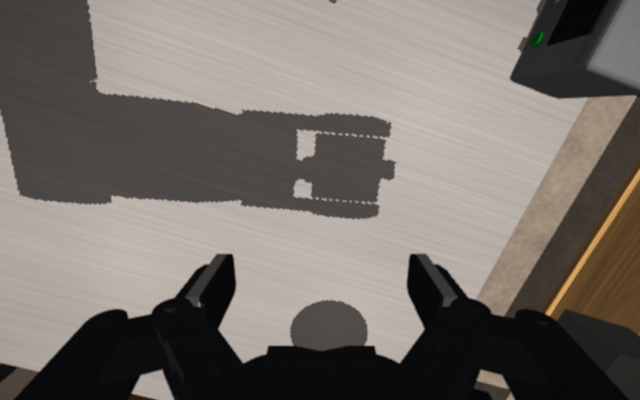

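The top view shows the blue block in the bin at (397,213), with rings at (374,212) and (413,227). A look-alike sits to the right at (457,176), and the stand is at (260,219).

```bash
python3 - <<'E'
from h import *
z=load('top0'); im=z['im']
hsv=cv2.cvtColor(im,cv2.COLOR_BGR2HSV)
m=cv2.inRange(hsv,(100,120,60),(130,255,255)); m[:140]=0
n,l,s,c=cv2.connectedComponentsWithStats(m)
for i in range(1,n):
    if s[i,4]>30: print(s[i],c[i],onplane(z,c[i],.04))
for nm,p,h in [('ringa',(374,212),.01),('ringb',(413,227),.01),('stand',(260,219),.06)]: print(nm,onplane(z,p,h))
cnr=[(365,188),(434,205),(423,243),(355,227)]
print(onplane(z,cnr,.03))
a=cv2.resize(im[170:260,340:490],None,fx=5,fy=5,interpolation=cv2.INTER_CUBIC); cv2.imwrite('pics/c1.png',a)
a=cv2.resize(im[185:250,225:295],None,fx=8,fy=8,interpolation=cv2.INTER_CUBIC); cv2.imwrite('pics/c2.png',a)
E
```

```text
[454 168  11  12  97] [458.90721649 173.2371134 ] [[ 0.72048944 -0.46294479  0.04      ]]
[449 180   9   6  37] [452.78378378 182.16216216] [[ 0.69140352 -0.44199129  0.04      ]]
[387 204  18  18 172] [396.5872093  211.50581395] [[ 0.59726981 -0.25830531  0.04      ]]
[  41  228   46   97 3930] [ 63.2307888  276.00941476] [[0.39993327 0.78929264 0.04      ]]
ringa [[ 0.59942078 -0.19005823  0.01      ]]
ringb [[ 0.54986323 -0.31564369  0.01      ]]
stand [[0.57350109 0.17520627 0.06      ]]
[[ 0.67525733 -0.1599056   0.03      ]
 [ 0.61887647 -0.38133031  0.03      ]
 [ 0.49685802 -0.34191835  0.03      ]
 [ 0.54921744 -0.12556561  0.03      ]]
```

View pics/c1.png

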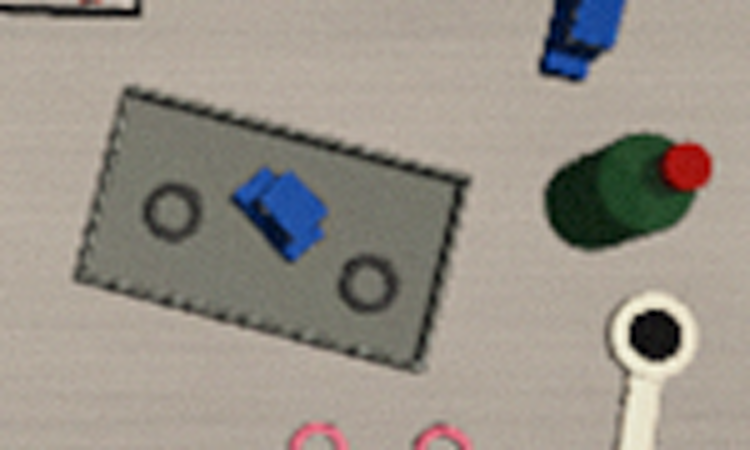

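View pics/c2.png

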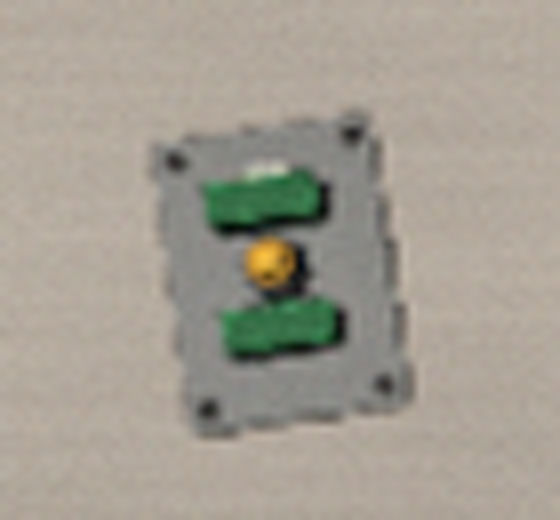

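Emit:
arm_command(slide=[[0.8,0.4,0.8],[1.7,0.9,1.5],[2.6,1.5,1.5],[3.5,2.1,1.5],[4.4,2.7,1.5]], spin=[0.5,1.2,2,2.7,3.4], hand=[85,85,85,85,85])

```text
time_s: 0.78
eef_pos: [0.3916, -0.3867, 0.3013]
tcp_rot: [-180.0, 0.0, 45.4]
force: [0.0, -0.2, -0.7]
width: 0.0852
```

Emit:
arm_command(slide=[[0.9,0.6,0],[1.8,1.2,0],[2.7,1.8,0],[3.6,2.4,0],[4.0,2.6,0]], spin=[0,0,0,0,0], hand=[85,85,85,85,85])

```text
time_s: 1.4
eef_pos: [0.5921, -0.2558, 0.3007]
tcp_rot: [-179.9, -0.0, 45.4]
force: [-0.5, -1.0, -0.0]
width: 0.0852
```

Emit:
arm_command(slide=[[0,0,0]], spin=[0], hand=[85])

```text
time_s: 1.52
eef_pos: [0.591, -0.257, 0.3006]
tcp_rot: [-179.9, 0.0, 45.3]
force: [0.1, 0.1, -0.4]
width: 0.0854
```

```bash
python3 - <<'E'
from h import *
grab('wrist','w1'); grab('side','s1');grab('top','t1'); s=arm.get_state(); print(s['time_s'],s['eef_pos'],s['tcp_rot'],s['force'])
E
```

```text
1.675 [ 0.58956222 -0.25850294  0.30129113] [-1.79976927e+02  1.78155773e-02  4.51962570e+01] [-0.05174353 -0.53700566 -0.37346347]
```

View pics/w1.png

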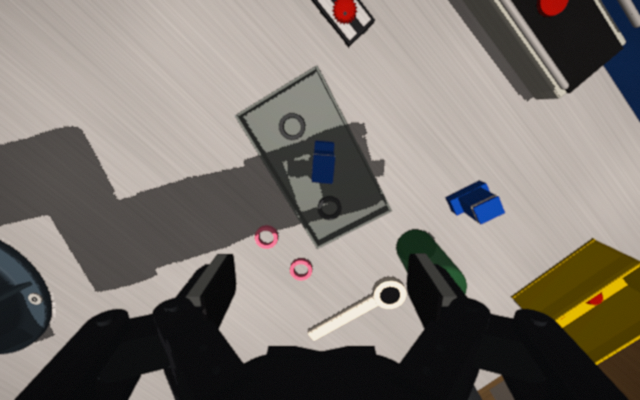

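View pics/s1.png

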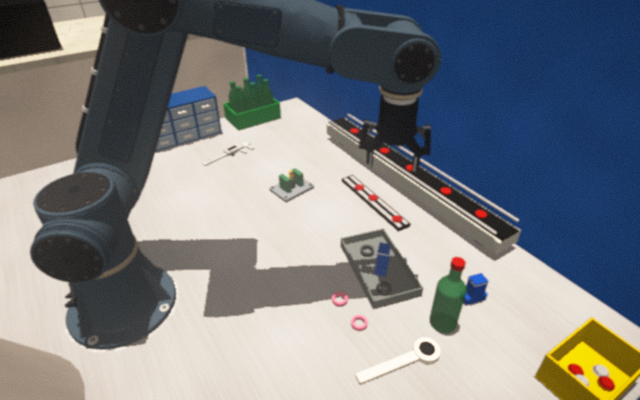

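```bash
python3 - <<'E'
from h import *
z=load('w1'); im=z['im']
print(proj(z,[[.5896,-.2585,.3],[.5896,-.2585,.04]]))
a=cv2.convertScaleAbs(cv2.resize(im[90:240,250:400],None,fx=4,fy=4,interpolation=cv2.INTER_CUBIC),alpha=1.8); cv2.imwrite('pics/c3.png',a)
z=load('s1'); a=cv2.convertScaleAbs(cv2.resize(z['im'][220:320,330:440],None,fx=6,fy=6,interpolation=cv2.INTER_CUBIC),alpha=1.5); cv2.imwrite('pics/c4.png',a)
E
```

```text
[[321.2328125  256.40164234]
 [321.38526243 167.86332221]]
```

View pics/c3.png

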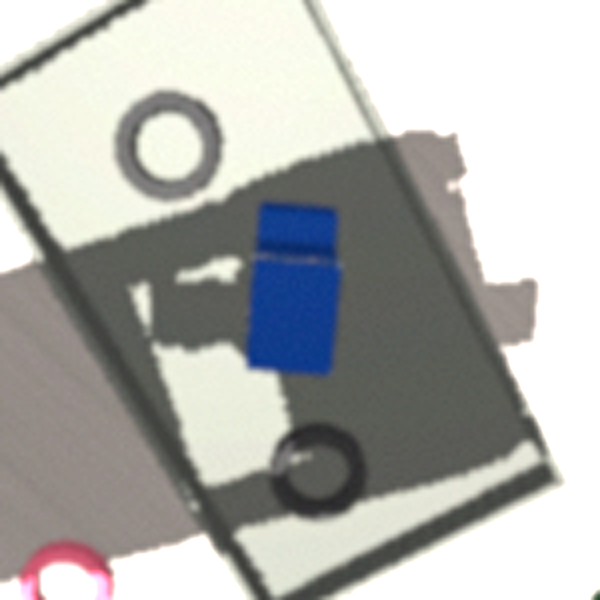

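View pics/c4.png

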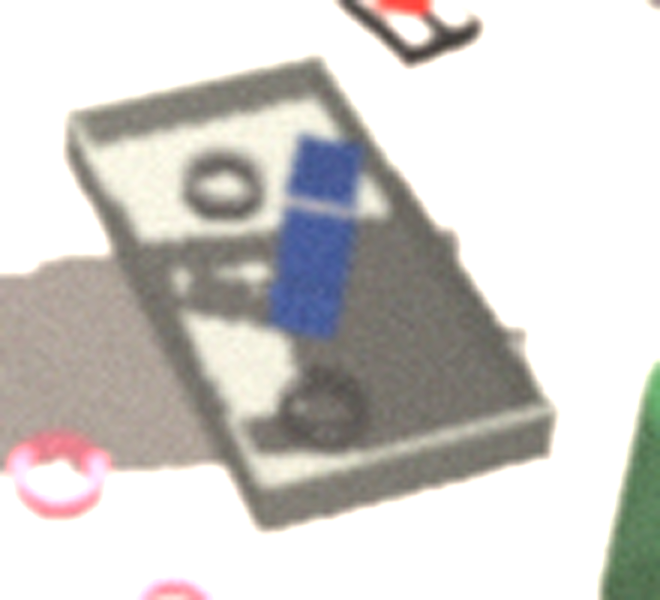

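```bash
python3 - <<'E'
from h import *
w=load('w1');s=load('s1')
cw=np.array([(254,258),(340,262),(330,373),(248,368)])/4.+[249.6,89.6]
cs=np.array([(300,135),(365,148),(355,215),(286,201)])/6.+[329.6,219.6]
for a,b in zip(cw,cs): print(*tri(w,a,s,b))
def rep(P):
    print(P.mean(0),'lens',np.linalg.norm(P[1]-P[0]),np.linalg.norm(P[2]-P[1]),np.linalg.norm(P[3]-P[2]),np.linalg.norm(P[0]-P[3]))
    d=P[0]+P[1]-P[2]-P[3]; print('yaw',np.degrees(np.arctan2(d[1],d[0]))); e=P[1]-P[0]+P[2]-P[3];print('yawy',np.degrees(np.arctan2(e[1],e[0])))
rep(onplane(w,cw,.076)); rep(onplane(s,cs,.076))
E
```

```text
[ 0.59852479 -0.23339572  0.07454752] 0.0017144719010229721
[ 0.61701891 -0.25367581  0.07334891] 0.001159992404911062
[ 0.58968161 -0.27861192  0.06954567] 0.00020245785616494232
[ 0.57121953 -0.25775485  0.07038029] 0.0016232243287036946
[ 0.59509141 -0.25558745  0.076     ] lens 0.027001881310979917 0.03588434266507019 0.026498529799300008 0.03544965685995992
yaw 41.38851388551991
yawy -47.72876663785314
[ 0.59078668 -0.25847699  0.076     ] lens 0.027756047947680187 0.040680906944876895 0.028611316499452945 0.04077873238397872
yaw 42.927843346060854
yawy -50.26268462819037
```

Emit:
arm_command(slide=[[0.09,0.04,-1],[0.09,0.04,-2],[0.09,0.04,-2.8],[0.09,0.04,-3.2],[0.09,0.04,-3.2]], spin=[-0.4,-0.4,-0.4,-0.4,-0.4], hand=[85,85,85,85,85])

```text
time_s: 2.3
eef_pos: [0.5942, -0.2563, 0.141]
tcp_rot: [-179.9, 0.0, 42.0]
force: [1.2, 0.2, 0.0]
width: 0.0851
```

```bash
python3 - <<'E'
from h import *
f=grab('wrist','w2'); s=arm.get_state(); print(s['time_s'],s['eef_pos'],s['tcp_rot'],s['force'])
cv2.imwrite('pics/w2b.png',cv2.convertScaleAbs(f['image'],alpha=1.7))
E
```

```text
2.35 [ 0.59500754 -0.25652829  0.14246197] [ 1.79944735e+02 -2.17213945e-02  4.20048523e+01] [-0.40634374 -0.70564659  1.65198505]
```

View pics/w2b.png

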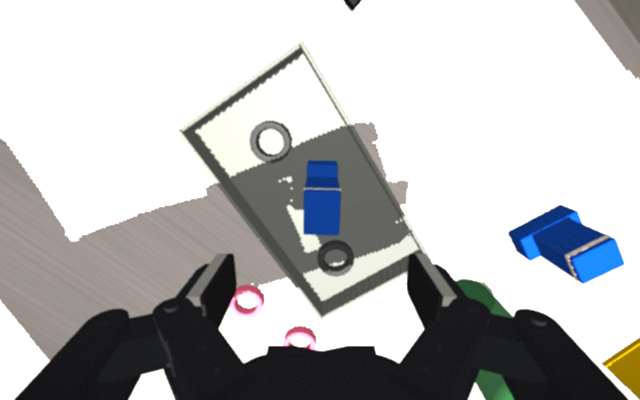

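```bash
python3 - <<'E'
from h import *
w=load('w2')
g=cv2.cvtColor(w['im'],cv2.COLOR_BGR2HSV); m=cv2.inRange(g,(100,120,20),(130,255,255)); m[:150]=0;m[245:]=0;m[:,:290]=0;m[:,360:]=0
for r in range(158,240,5):
    x=np.where(m[r])[0]; print(r,(x.min(),x.max()) if len(x) else None,end=' ')
x=np.where(m[:,320])[0]; print(x.min(),x.max())
P=onplane(w,[(304,189.5),(341,189.5),(339.5,235),(304,235)],.076); print(P,P.mean(0)); print(np.linalg.norm(np.diff(P,axis=0),axis=1))
E
```

```text
158 None 163 (np.int64(308), np.int64(336)) 168 (np.int64(307), np.int64(337)) 173 (np.int64(307), np.int64(337)) 178 (np.int64(307), np.int64(337)) 183 (np.int64(306), np.int64(338)) 188 None 193 (np.int64(304), np.int64(340)) 198 (np.int64(304), np.int64(340)) 203 (np.int64(304), np.int64(339)) 208 (np.int64(304), np.int64(339)) 213 (np.int64(304), np.int64(339)) 218 (np.int64(304), np.int64(339)) 223 (np.int64(304), np.int64(339)) 228 (np.int64(304), np.int64(338)) 233 (np.int64(305), np.int64(338)) 238 None 161 234
[[ 0.59977322 -0.23404808  0.076     ]
 [ 0.61816121 -0.25443762  0.076     ]
 [ 0.59063911 -0.27865091  0.076     ]
 [ 0.57211635 -0.25812544  0.076     ]] [ 0.59517247 -0.25631551  0.076     ]
[0.02745636 0.03665719 0.02764756]
```

Emit:
arm_command(slide=[[0,0,-0.7],[0,0,-1.3],[0,0,-1.7],[0,0,-1.7]], spin=[0,0,0,0], hand=[85,85,85,60], newtons=60)

```text
time_s: 2.85
eef_pos: [0.5948, -0.256, 0.0563]
tcp_rot: [-180.0, 0.0, 42.0]
force: [-1.1, -0.9, 0.4]
width: 0.0692
```

Emit:
arm_command(slide=[[0,0,0],[0,0,0],[0,0,0],[0,0,0],[0,0,0]], spin=[0,0,0,0,0], hand=[45,30,20,20,20])

```text
time_s: 3.48
eef_pos: [0.5955, -0.2563, 0.0579]
tcp_rot: [179.9, -0.0, 42.0]
force: [-2.7, 1.4, 7.0]
width: 0.0266
```

Emit:
arm_command(slide=[[0,0,0],[0,0,0]], spin=[0,0], hand=[20,20])

```text
time_s: 3.72
eef_pos: [0.5955, -0.2563, 0.0579]
tcp_rot: [179.9, -0.0, 42.0]
force: [-0.7, 0.8, 6.6]
width: 0.0264
```

```bash
python3 - <<'E'
from h import *
f=grab('wrist','w3'); f2=grab('side','s3'); s=arm.get_state(); print(s['time_s'],s['eef_pos'],s['tcp_rot'],s['force'],s['width'])
a=cv2.convertScaleAbs(f2['image'][200:330,320:450],alpha=1.4); a=cv2.resize(a,None,fx=3,fy=3)
cv2.imwrite('pics/c5.png',np.hstack([cv2.resize(f['image'][:, 120:510],(390,390)),a]))
E
```

```text
3.825 [ 0.59550178 -0.25628803  0.05790435] [ 1.79883718e+02 -4.18242239e-02  4.20422300e+01] [-1.20097201  0.61105325  7.67618466] 0.026242900326879245
```

View pics/c5.png

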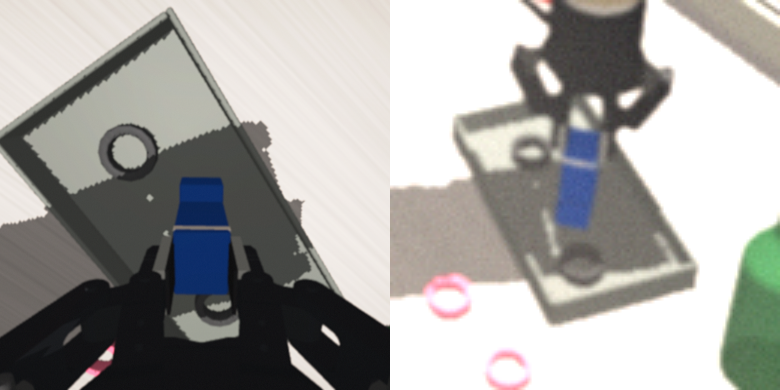

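Emit:
arm_command(slide=[[0,0,0.4],[0,0,1.2],[0,0,2.2],[0,0.5,3.2],[-0.2,1.4,3.8]], spin=[0,0,0,0,-0.8], hand=[20,20,20,20,20])

```text
time_s: 4.45
eef_pos: [0.5853, -0.1862, 0.2504]
tcp_rot: [179.8, -0.1, 35.4]
force: [-0.1, 0.9, -1.5]
width: 0.026
```

Emit:
arm_command(slide=[[-0.3,1,0],[-0.7,2,0],[-1.1,3,0],[-1.5,4,0],[-1.9,5,0]], spin=[-1,-2,-3,-3.6,-3.6], hand=[20,20,20,20,20])

```text
time_s: 5.08
eef_pos: [0.4889, 0.0655, 0.2478]
tcp_rot: [180.0, -0.1, 6.8]
force: [0.2, 0.7, -1.1]
width: 0.0266
```

Emit:
arm_command(slide=[[-0.2,1,0],[-0.4,1.8,0],[-0.4,2.2,0],[-0.4,2.2,0],[-0.4,2.2,0]], spin=[0,0,0,0,0], hand=[20,20,20,20,20])

```text
time_s: 5.7
eef_pos: [0.4698, 0.1735, 0.247]
tcp_rot: [180.0, -0.0, 6.8]
force: [-0.9, -0.1, -1.5]
width: 0.0266
```

```bash
python3 - <<'E'
from h import *
f=grab('wrist','w4'); f2=grab('side','s4'); f3=grab('top','t4'); s=arm.get_state(); print(s['time_s'],s['eef_pos'],s['tcp_rot'],s['force'],s['width'])
E
```

```text
5.85 [0.46991556 0.17329712 0.24659765] [ 1.79997006e+02 -6.40796780e-03  6.77635330e+00] [ 0.16569596 -0.66422734 -1.35725437] 0.02639473844412078
```

View pics/w4.png

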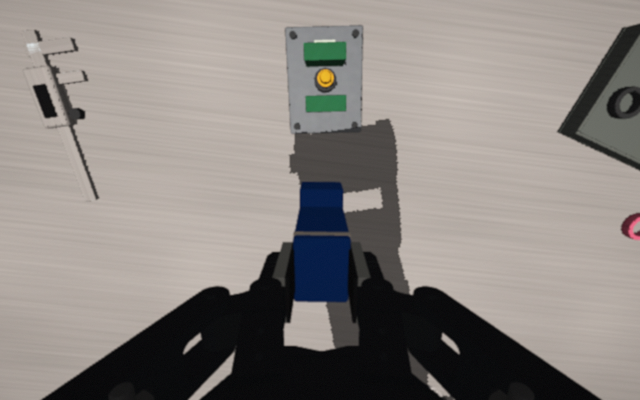

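View pics/s4.png

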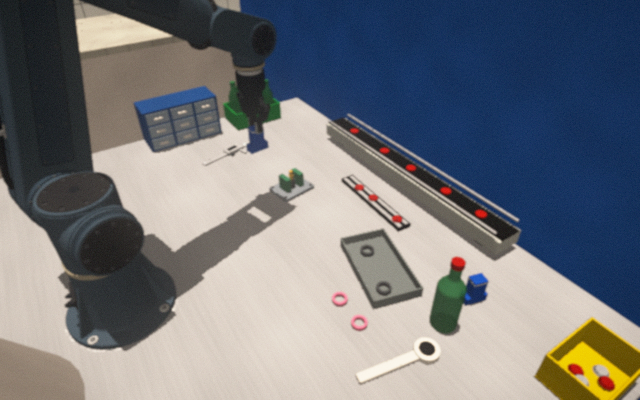

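View pics/t4.png

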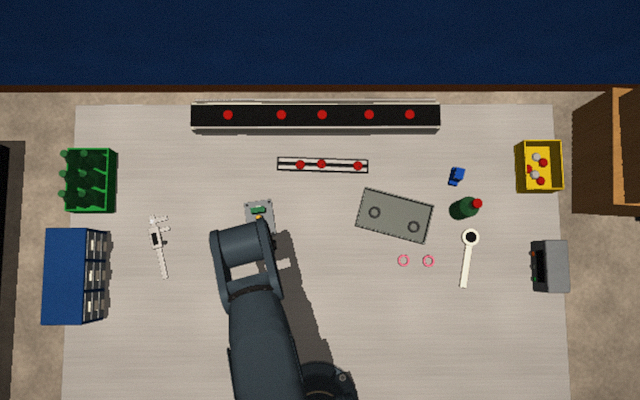

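```bash
python3 - <<'E'
from h import *
z=load('w4'); im=z['im']
a=cv2.resize(im[15:145,270:380],None,fx=6,fy=6,interpolation=cv2.INTER_CUBIC); a=a[:600]; cv2.imwrite('pics/c6.png',cv2.resize(im[15:115,275:375],None,fx=6,fy=6,interpolation=cv2.INTER_CUBIC))
cv2.imwrite('pics/c7.png',cv2.convertScaleAbs(cv2.resize(im[170:310,265:385],None,fx=4,fy=4,interpolation=cv2.INTER_CUBIC),alpha=2.2))
E
```

```text
(no output)
```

View pics/c6.png

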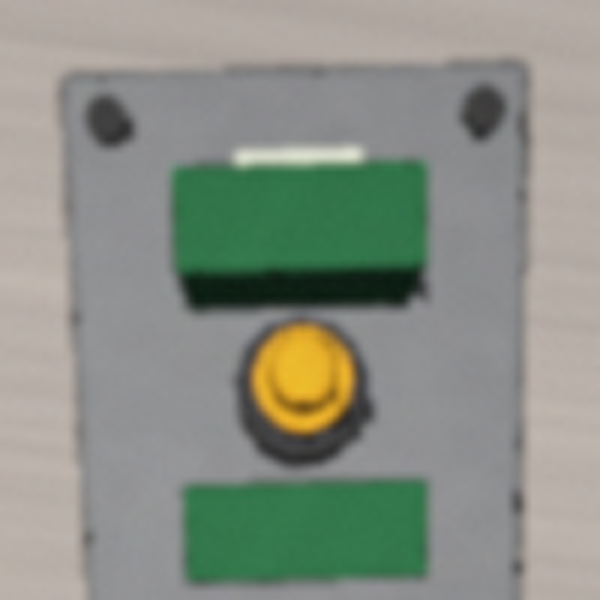

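View pics/c7.png

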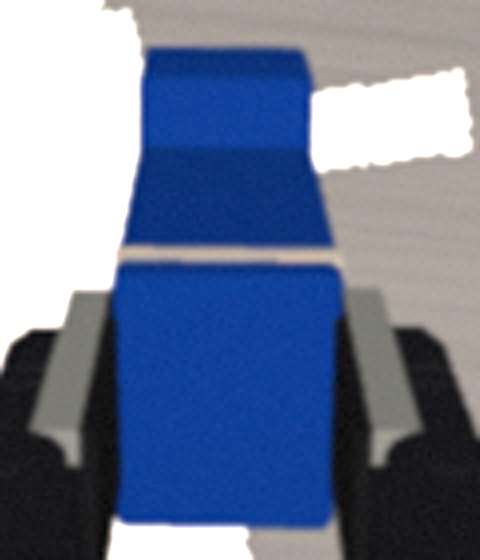

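```bash
python3 - <<'E'
from h import *
z=load('w4')
def rep(n,P):
    d=P[0]+P[1]-P[2]-P[3]; e=P[1]-P[0]+P[2]-P[3]
    print(n,P.mean(0).round(4),np.linalg.norm(P-np.roll(P,-1,0),axis=1).round(4),'yaw',np.degrees(np.arctan2(d[1],d[0])).round(2),np.degrees(np.arctan2(e[1],e[0])).round(2)+90)
o=[274.58,14.58]
far=np.array([(174,168),(427,163),(427,266),(178,272)])/6+o
near=np.array([(185,487),(427,481),(427,576),(188,582)])/6+o
A=onplane(z,far,.06);B=onplane(z,near,.06); rep('far',A);rep('near',B)
c=(A.mean(0)+B.mean(0))/2; d=A.mean(0)-B.mean(0); print('mid',c,np.linalg.norm(d),'yaw',np.degrees(np.arctan2(d[1],d[0])))
print('tip',onplane(z,np.array([(303,362)])/6+o,.073))
o=[264.6,169.6]
t=np.array([(117,264),(338,264),(332,523),(118,522)])/4+o
T=onplane(z,t,.2466+.0181); rep('top',T)
b=np.array([(148,48),(303,48),(310,77),(145,77)])/4+o
print('bot',onplane(z,b[:2],.2466-.0539),'foottop',onplane(z,b[2:],.2466-.0319))
# top view measure
t0=load('t1')
hsv=cv2.cvtColor(t0['im'],cv2.COLOR_BGR2HSV); m=cv2.inRange(hsv,(65,80,40),(90,255,255))[180:260,220:300]
n,l,s,cc=cv2.connectedComponentsWithStats(m)
for i in range(1,n):
    if s[i,4]>15: print(s[i],cc[i]+[220,180],onplane(t0,cc[i]+[220,180],.06))
cv2.imwrite('pics/c8.png',cv2.resize(load('s1')['im'][155:210,255:325],None,fx=9,fy=9,interpolation=cv2.INTER_CUBIC))
E
```

```text
far [0.6022 0.1858 0.06  ] [0.0428 0.0159 0.0427 0.016 ] yaw 8.29 7.980000000000004
near [0.5519 0.1786 0.06  ] [0.0429 0.0161 0.0431 0.0161] yaw 8.07 8.209999999999994
mid [0.57702291 0.18217602 0.06      ] 0.050830099036547144 yaw 8.12665987431328
tip [[0.57830551 0.18270046 0.073     ]]
top [0.4702 0.1737 0.2647] [0.0263 0.036  0.0274 0.0358] yaw 6.37 6.709999999999994
bot [[0.49550904 0.19046923 0.1927    ]
 [0.49874307 0.16357994 0.1927    ]] foottop [[0.49930025 0.16392463 0.2147    ]
 [0.49620986 0.18961583 0.2147    ]]
[31 26 14  8 72] [257.40277778 209.56944444] [[0.60333162 0.18353683 0.06      ]]
[33 42 14  8 77] [259.41558442 225.38961039] [[0.55340099 0.17691622 0.06      ]]
```

View pics/c8.png

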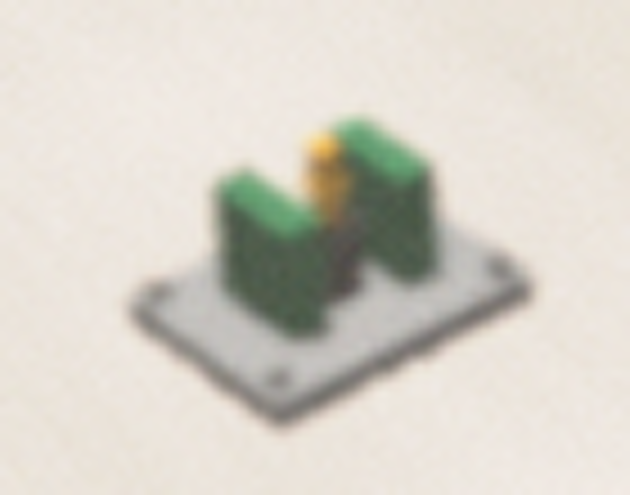

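Emit:
arm_command(slide=[[1,0.1,0],[1.8,0.17,-0.3],[2.16,0.18,-1],[2.16,0.18,-1.8],[2.16,0.18,-2.1]], spin=[0.1,0.18,0.18,0.18,0.18], hand=[20,20,20,20,20])

```text
time_s: 6.48
eef_pos: [0.5769, 0.1822, 0.1392]
tcp_rot: [180.0, 0.2, 8.2]
force: [-0.0, -0.9, -1.7]
width: 0.0263
```

Emit:
arm_command(slide=[[0,0,0],[0,0,0]], spin=[0,0], hand=[20,20])

```text
time_s: 6.72
eef_pos: [0.5786, 0.1832, 0.1432]
tcp_rot: [-180.0, -0.1, 8.3]
force: [-0.3, -0.7, -0.9]
width: 0.026
```

```bash
python3 - <<'E'
from h import *
f=grab('wrist','w5'); f2=grab('side','s5'); s=arm.get_state(); print(s['time_s'],s['eef_pos'],s['tcp_rot'],s['force'],s['width'])
a=cv2.resize(cv2.convertScaleAbs(f['image'],alpha=1.8)[120:320,250:390],None,fx=3,fy=3)
b=cv2.resize(f2['image'][120:220,240:340],(380,380),interpolation=cv2.INTER_CUBIC); b=cv2.copyMakeBorder(b,0,220,0,0,0)
cv2.imwrite('pics/c9.png',np.hstack([a,b]))
w=load('w4');sd=load('s1'); o=np.array([274.58,14.58])
for pw,ps in [((302,217),(385,150)),((307,531),(270,207)),((303,362),(323,146))]: print(tri(w,np.array(pw)/6+o,sd,np.array(ps)/9+[254.55,154.55]))
E
```

```text
6.825 [0.57848392 0.18321755 0.14303809] [-1.79985793e+02 -1.46191327e-01  8.27773586e+00] [ 0.1154923  -0.44773356 -0.82294585] 0.026474246817710753
(array([0.60215246, 0.18581839, 0.05912327]), np.float64(0.0006253805062069832))
(array([0.55129152, 0.17889773, 0.05770198]), np.float64(0.0017176308862129864))
(array([0.57703917, 0.18333058, 0.07177718]), np.float64(0.003044301469879771))
```

View pics/c9.png

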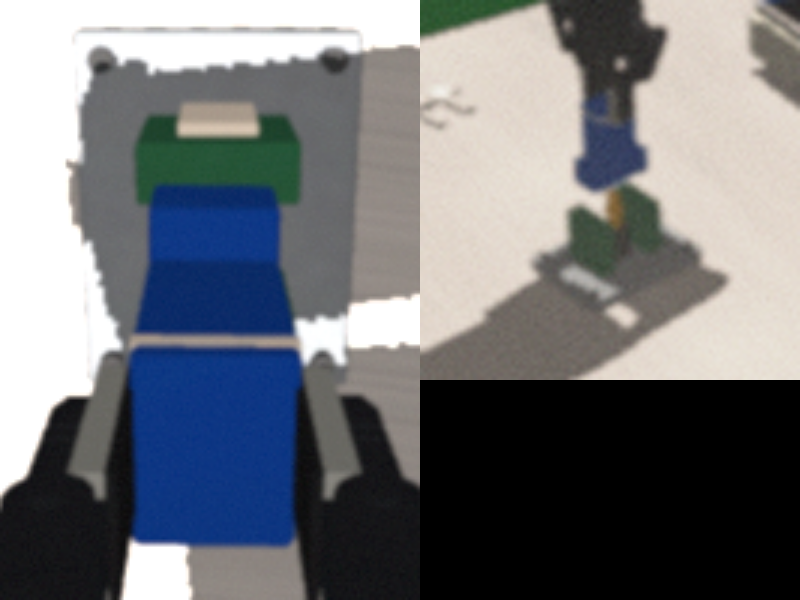

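```bash
python3 - <<'E'
from h import *
z=load('w5'); o=[249.67,119.67]
P=onplane(z,np.array([(136,140),(300,140),(299,203),(138,203)])/3+o,.06); print(P)
u=np.array([np.cos(np.radians(8.2)),np.sin(np.radians(8.2)),0])
print('mid from far edge',P[:2].mean(0)-.034*u,'from near edge',P[2:].mean(0)-.017*u)
Q=onplane(z,np.array([(152,188),(278,188)])/3+o,.143-.0539);print('block',Q.mean(0)-.029*u,Q)
T=onplane(z,np.array([(132,350),(298,350),(294,545),(134,545)])/3+o,.143+.0181);print('top',T.mean(0))
E
```

```text
[[0.60834816 0.20843957 0.06      ]
 [0.61456116 0.16586973 0.06      ]
 [0.59772537 0.16319522 0.06      ]
 [0.59149161 0.20588535 0.06      ]]
mid from far edge [0.57780227 0.18230527 0.06      ] from near edge [0.5777823  0.18211559 0.06      ]
block [0.57675027 0.1829417  0.0891    ] [[0.60333339 0.20160068 0.0891    ]
 [0.60757418 0.1725552  0.0891    ]]
top [0.57858895 0.18325291 0.1611    ]
```

Emit:
arm_command(slide=[[0,-0.02,-0.15],[0,-0.02,-0.3],[0,-0.02,-0.4],[0,-0.02,-0.4],[0,-0.02,-0.4]], spin=[0,0,0,0,0], hand=[20,20,20,20,20])

```text
time_s: 7.45
eef_pos: [0.5779, 0.182, 0.1217]
tcp_rot: [180.0, -0.0, 8.3]
force: [-0.8, -0.2, 2.8]
width: 0.0264
```

Emit:
arm_command(slide=[[0,0,-0.05],[0,0,-0.1],[0,0,-0.1],[0,0,-0.1]], spin=[0,0,0,0], hand=[20,20,20,20])

```text
time_s: 7.95
eef_pos: [0.5779, 0.1821, 0.1165]
tcp_rot: [-180.0, -0.0, 8.3]
force: [0.7, -0.7, 4.9]
width: 0.0265
```

Emit:
arm_command(slide=[[0,0,-0.02],[0,0,-0.04],[0,0,-0.04],[0,0,-0.04]], spin=[0,0,0,0], hand=[20,20,20,20])

```text
time_s: 8.45
eef_pos: [0.5779, 0.1821, 0.1146]
tcp_rot: [180.0, -0.0, 8.3]
force: [-0.2, -1.1, 5.2]
width: 0.0263
```

Emit:
arm_command(slide=[[0,0,-0.01],[0,0,-0.01],[0,0,-0.01]], spin=[0,0,0], hand=[20,20,20])

```text
time_s: 8.82
eef_pos: [0.578, 0.1821, 0.1141]
tcp_rot: [-180.0, -0.0, 8.3]
force: [0.5, -0.8, 5.9]
width: 0.0267
```

Emit:
arm_command(slide=[[0,0,-0.01],[0,0,-0.01],[0,0,-0.01]], spin=[0,0,0], hand=[20,20,20])

```text
time_s: 9.2
eef_pos: [0.578, 0.1821, 0.1139]
tcp_rot: [-180.0, -0.0, 8.3]
force: [-0.8, -0.4, 8.2]
width: 0.026
```

Emit:
arm_command(slide=[[0,0,-0.01],[0,0,-0.01],[0,0,-0.01]], spin=[0,0,0], hand=[20,20,20])

```text
time_s: 9.57
eef_pos: [0.5781, 0.1821, 0.1139]
tcp_rot: [-180.0, -0.0, 8.3]
force: [-3.7, -0.8, 12.7]
width: 0.0265
```

Emit:
arm_command(slide=[[0,0,-0.005],[0,0,-0.005],[0,0,-0.005],[0,0,-0.005]], spin=[0,0,0,0], hand=[20,20,20,20])

```text
time_s: 10.07
eef_pos: [0.5781, 0.1822, 0.1139]
tcp_rot: [-180.0, -0.1, 8.3]
force: [-4.4, -1.6, 15.0]
width: 0.0261
```

```bash
python3 - <<'E'
from h import *
f=grab('wrist','w6'); f2=grab('side','s6'); s=arm.get_state(); print(s['time_s'],s['eef_pos'],s['tcp_rot'],s['force'],s['ft_torque'],s['width'])
a=cv2.resize(cv2.convertScaleAbs(f['image'],alpha=1.8)[120:320,250:390],None,fx=3,fy=3)
b=cv2.resize(f2['image'][150:205,262:317],(380,380),interpolation=cv2.INTER_CUBIC); b=cv2.copyMakeBorder(cv2.convertScaleAbs(b,alpha=1.6),0,220,0,0,0)
cv2.imwrite('pics/c10.png',np.hstack([a,b]))
E
```

```text
10.175 [0.57805964 0.1821378  0.11386171] [-1.79997471e+02 -5.31886589e-02  8.28049221e+00] [-4.06140672 -2.22098633 14.55321179] [-0.34140864  0.70296091  0.01737546] 0.026630838515215034
```

View pics/c10.png

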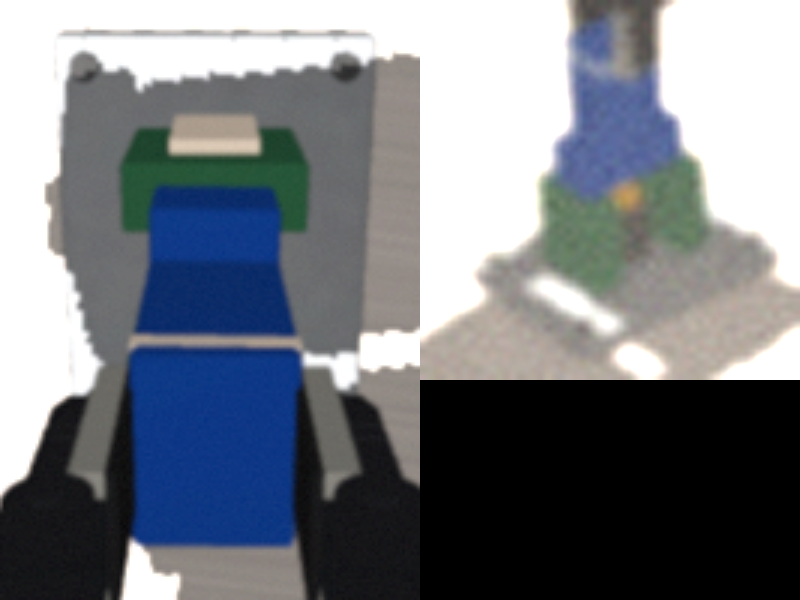

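Emit:
arm_command(slide=[[-0.006,-0.003,0],[-0.006,-0.003,0],[-0.006,-0.003,0]], spin=[0,0,0], hand=[20,20,20])

```text
time_s: 10.55
eef_pos: [0.578, 0.1821, 0.1139]
tcp_rot: [-180.0, -0.1, 8.3]
force: [-3.3, -0.8, 12.8]
width: 0.0265
```

```bash
python3 - <<'E'
from h import *
F=[]
for i in range(3):
    f2=grab('side',f's7{i}'); s=arm.get_state(); F.append(np.r_[s['force'],s['ft_torque']]); print(s['time_s'],s['eef_pos'],F[-1].round(2))
print(np.mean(F,0))
ims=[load(t)['im'].astype(float) for t in('s70','s71','s72')]
a=np.mean(ims,0)
b=cv2.resize(np.clip(a[155:195,265:315]*1.7,0,255).astype(np.uint8),None,fx=14,fy=14,interpolation=cv2.INTER_CUBIC); cv2.imwrite('pics/c11.png',b)
E
```

```text
10.6 [0.57795481 0.18211342 0.11385327] [-3.51 -0.63 13.54 -0.23  0.57 -0.06]
10.65 [0.57795521 0.18209945 0.11385712] [-2.440e+00 -8.400e-01  1.452e+01 -2.200e-01  5.600e-01 -1.000e-02]
10.7 [0.57793329 0.18207497 0.11382712] [-3.17 -0.55 13.81 -0.29  0.52 -0.02]
[-3.03890892 -0.6742132  13.95756867 -0.24549884  0.55239541 -0.02914161]
```

View pics/c11.png

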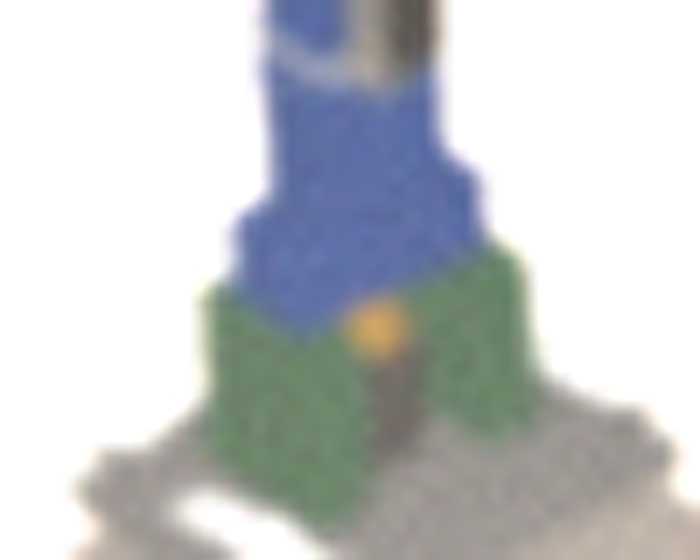

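Emit:
arm_command(slide=[[-0.008,-0.002,-0.002],[-0.016,-0.004,-0.004],[-0.016,-0.004,-0.004],[-0.016,-0.004,-0.004]], spin=[0,0,0,0], hand=[20,20,20,20])

```text
time_s: 11.2
eef_pos: [0.5779, 0.1821, 0.1139]
tcp_rot: [-180.0, -0.2, 8.3]
force: [1.5, -0.1, 12.8]
width: 0.0268
```

```bash
python3 - <<'E'
from h import *
F=[]
for i in range(4):
    f2=grab('wrist',f'w8{i}'); s=arm.get_state(); F.append(np.r_[s['force'],s['ft_torque']])
print(s['time_s'],s['eef_pos'],s['tcp_rot'],np.mean(F,0).round(3))
E
```

```text
11.4 [0.5778578  0.18204511 0.11386084] [-179.97649504   -0.18735209    8.2751219 ] [ 2.5000e-02  8.3000e-02  1.2692e+01 -5.1000e-02  3.0000e-03  7.0000e-03]
```

Emit:
arm_command(slide=[[0,0,-0.007],[0,0,-0.007],[0,0,-0.007],[0,0,-0.007],[0,0,-0.007]], spin=[0,0,0,0,0], hand=[20,20,20,20,20])

```text
time_s: 12.02
eef_pos: [0.5779, 0.1821, 0.1138]
tcp_rot: [-180.0, -0.2, 8.3]
force: [-1.3, 0.3, 16.4]
width: 0.0262
```

```bash
python3 - <<'E'
from h import *
F=[]
for i in range(6):
    f2=grab('wrist',f'w9{i}'); s=arm.get_state(); F.append(np.r_[s['force'],s['ft_torque']])
print(s['time_s'],s['eef_pos'],s['tcp_rot'],np.mean(F,0).round(3),s['width'])
z=load('w90'); o=[249.67,119.67]
cv2.imwrite('pics/c12.png',cv2.resize(cv2.convertScaleAbs(z['im'],alpha=1.8)[120:320,250:390],None,fx=3,fy=3))
E
```

```text
12.325 [0.57789509 0.18207839 0.11383362] [-179.97558197   -0.19703024    8.27651011] [-1.2020e+00 -1.5000e-01  1.5864e+01 -1.4000e-01  2.2000e-01 -4.0000e-03] 0.026468895833922583
```

View pics/c12.png

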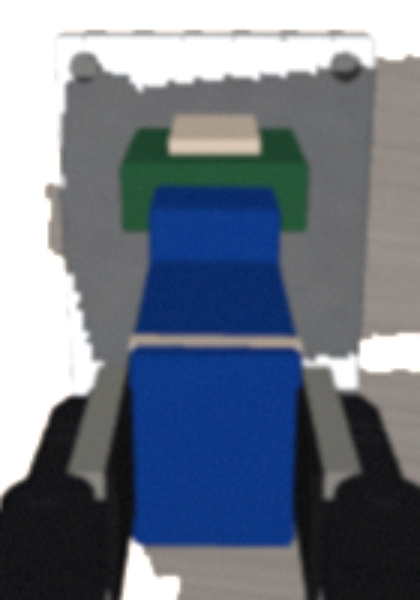

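The push is a steady 16 N or so. The foot (columns 150–280) sits centred on the far pad (122–307), and no net moment suggests a one-sided contact. I'm handing in.

```bash
python3 -c "
from h import *
print(job.sign_off()); s=arm.get_state(); print(s['time_s'],s['force'],s['eef_pos'])"
```

```text
the job is handed in; nothing more can be done
None
the job is handed in; nothing more can be done
```

I took the blue block out of the bin (the left one of the two look-alikes) and pressed it down on the plunger until its foot met the pads. I handed the job in at about 12.3 s, still gripping it at a 60 N setting.

**Last checks:**
- **Push:** it held at about 16 N. The height stopped changing at TCP z = 0.1138 m, where the block and pad heights put contact, while the force rose from 8 N to 16 N.
- **Centring:** the TCP stood at (0.5779, 0.1821) against a measured stop centre of about (0.578, 0.182). Its yaw was 8.3°, against 8.1° for the stand.
- **Both pads:** the near pad is hidden from the wrist camera. The evidence for it is the side view, where the foot looked flush on both pads, and a moment of nearly zero once I had relieved the sideways force.

**Small disagreements:**
- **Sideways force:** a force of about 4 N built up during the press. I relieved it to zero, and about 1.2 N came back with the final push.
- **Tilt:** the wrist views hinted at about 1.4° of block tilt before contact, which is within the measuring error.
- **Pad and plunger heights:** two-view measurements came out 1–2 mm below the stated heights.

The arm never touched the rings, crowns, bottle, caliper or wrench.

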